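# Push the ware crate down the drying lane without brushing its rails

### The arm

A 7-joint arm with a two-finger parallel gripper is mounted at the origin on the work surface. World frame = base frame: x ahead of the robot, y to its left, z up, the work surface at z = 0. Lengths are in m, angles in rad, forces in N, time in s.
With the tool pointing down it reaches from about 0.4 to 0.85 m from the base axis. Payload 6.9 kg.
Tool frame: the origin (TCP) lies midway between the tips of the shut fingers; the grasp point (between the pads) lies behind it (ctrl.pinch_z is the z of the grasp point in the tool frame, in m); z points along the fingers, y is the line along which they close (so a half turn about z gives the same grasp; the last joint's range is limited). The gripper opens to 85 mm and grips with 20 to 120 N. Pads are 22 mm wide; open, the fingers measure 114 mm over their backs; the gripper's body (76 mm by 85 mm) begins 54 mm behind the grasp point. The pads swing forward as they close: fully open they stand 13 mm farther back than shut.
Start: joints at [1.347, 0.507, -0.238, 1.5, 0.126, 1.149, -0.155], TCP at [0.202, -0.591, 0.231] pointing down, gripper open.
Joint ranges: [-3.08, 3.08], [-0.24, 2.05], [-1.43, 1.35], [0, 2.5], [-1.52, 4.66], [0.17, 1.96], [-2.89, 2.89]. Speed limits (rad/s): [2.39, 2.39, 3.14, 3.14, 3.14, 3.14, 3.14].

### API

Orientations are given as a unit quaternion [w, x, y, z].
In Python, from station import ctrl, get_state, vision, ticket, models gives the robot as it stands. Calls block until the motion is done:
- ctrl.movep(position, orientation): joint-space move of the TCP to a pose.
- ctrl.movel(position, frame=None, max_speed=0.15): straight line of the TCP; frame=None keeps the orientation; max_speed is the mean speed in m/s.
- ctrl.set_joints(angles): joint-space move.
- ctrl.ungrasp() and ctrl.close_gripper(force=None): open the fingers fully, or close them until they stop; force is the grip in N (None keeps the last).
- ctrl.pause(seconds).
- ctrl.ik(position, orientation): joint angles nearest the present ones, or None.
- get_state(): the state.
- vision.grab_frame(name): name is "side" or "top"; returns (picture, depth): 480x640x3 uint8, blue, green, red; 480x640 float32, m along the optical axis (not along the pixel's ray), 0 where there is no reading.
- vision.camera_info(name): a dict with "mtx" (3x3 intrinsics, pixels), "R" (3x3) and "t" (3): a world point X has camera coordinates R X + t. Camera axes: x right, y down, z forward; pixel columns grow to the right and rows downward; lengths in m; the calibration is good to about 2 mm. A picture is of the moment at which its call begins. camera_info takes no time and is no camera call.
A pose or a line that the arm cannot do raises ctrl.Unreachable and nothing moves.
- ticket.close_job(): hands the job in; it is judged then, once.
Trained networks look in the newest picture that a camera, given by its name, has taken for a name from the list of things; names that differ only in an ending like _2 or _b are one class to them, and where a whole thing is asked for, a point or a joint stands for the part that bears it (a point fixed in the world has none). Each returns a list of dicts, best first, with "p" (0 to 1); they miss things now and then, are a little off and sometimes report something else, mostly with a low value. They report only what shows in the picture. A call takes as long as a camera call. They do not tell look-alikes from the thing itself.
- models.recognise(camera, target): "point" ([column, row] in pixels, amid what is visible of it).
- models.masks_of(camera, target): "mask" (480x640 bool, what is visible of it) and "point" ([column, row] in pixels, amid what is visible of it).
The state is a dict: "time": time; "qpos": joint angles; "qd": joint speeds; "tau": joint torques, N m; "tcp_pos": TCP position; "eef_rot": TCP orientation; "contact_force": force on the tool from outside, world axes, zero at the start; "wrist_torque": the same for the moment, N m; "width": finger opening in m; "gripper_force": force on a finger pad.
Only numpy, scipy, OpenCV 4.12 (cv2) and the standard library are available. Lean on these libraries where they do the work, as an engineer would, in place of code of your own. Each camera call takes 0.05 s, during which the arm holds its last target. There are 200 camera calls.

### The job

Push the wooden ware crate, blue-striped end first, from the open apron down the lane between the two dark rails until its front end stands over the green band, then draw the hand clear. The clay tiles inside are bone dry, so neither the crate nor the hand may touch a rail at any moment. Push it with the fingers only: keep it flat on the board, never lifted or tipped, and leave the cup, the jar and the clay rib around the lane where they stand.

Things in the scene. Friction and masses are not known exactly. Their poses are not given: they have to be found in the camera images.
- lane: White board lying fixed on the table, 8 mm thick (its upper face is 8 mm above this origin). Origin: the middle of the lane's mouth, at table height. x points down the lane (the way to push), y to the left of that, z up. The bare apron runs from x = -270 to 0 mm, 260 mm wide; the lane from x = 0 to 270 mm on a 150 mm wide strip, centred on y = 0. The green band painted across the lane floor and on the rail tops covers x = 180 to 220 mm. There is no stop at the lane's end.
- rail_left: Fixed dark steel rail on the left (+y) side of the lane, 260 mm long (lane x = 0 to 260 mm), 14 mm wide, 12 mm high (its top is 20 mm above the table). Origin: middle of its width, underside, at the mouth end; axes as the lane's. The clear width between the two rails is 106 mm (inner faces at lane y = +53 and -53 mm).
- rail_right: The same rail on the right (-y) side of the lane.
- crate: Loose closed pine crate, 120 mm long (x) by 90 mm wide (y) by 55 mm high, about 0.4 to 0.75 kg, with a blue stripe across the lid at its front end (+x). It stands on the apron short of the mouth, offset sideways and turned a little. Origin: centre of its underside; z up. It slides with friction and stops when pushing stops.
- crate_front (a point): Middle of the lower edge of the crate's front end (60 mm ahead of the crate's origin along its x); axes as the crate's.
- cup: Bystander: white open cup, 68 mm across the rim, 85 mm high, on the table to the right (-y) of the lane. Origin: centre of its underside.
- jar: Bystander: blue glaze jar with white cap, 54 mm across, 80 mm high, on the table beyond the far end of the lane. Origin: centre of its underside.
- kidney: Bystander: flat terracotta-coloured clay rib (shaping tool), 90 x 45 x 12 mm, on the table to the right (-y) of the lane. Origin: centre of its underside.
Mind the look-alikes: they are no part of the job. Leave any orange or turquoise look-alike of the crate alone.

How it is judged:
By the outcome, as a careful person would: the job done as asked, in the order asked, and still so for the second after the job is handed in, with the robot touching nothing.
It also fails if it takes over 72 s, if anything falls off the work surface, if the arm or the gripper's body presses on something with over 40 N, if the wrist force passes 120 N, or if a joint passes its speed limit or range.

## Working session

There is one attempt and no reset: what is moved stays moved. The work goes in short steps, each a Python script; the robot and the scene stay as the last script left them, time stands still between calls to the robot, and variables do not carry over. Pictures are saved under pics/ and viewed, at most 10 in all, crops included, and the job is handed in when it is done.

```bash
mkdir -p pics; ls
python3 - <<'E'
from station import ctrl,get_state,vision
import cv2
for n in("top","side"):
    p,d=vision.grab_frame(n); cv2.imwrite(f"pics/{n}0.png",p)
    c=vision.camera_info(n); print(n,c["mtx"].tolist(),(-c["R"].T@c["t"]).round(3),c["R"].round(2).tolist())
print(get_state()["time"],ctrl.pinch_z,get_state()["eef_rot"])
E
```

```text
pics
top [[547.9713044304029, 0.0, 312.3614762859279], [0.0, 547.9713044304029, 245.73265604976177], [0.0, 0.0, 1.0]] [0.437 0.002 1.179] [[0.01, -1.0, 0.0], [-1.0, -0.01, -0.06], [0.06, 0.0, -1.0]]
side [[601.5668041383976, 0.0, 315.54639656126585], [0.0, 601.5668041383976, 239.38011909085662], [0.0, 0.0, 1.0]] [-0.186  1.107  0.916] [[-0.83, -0.55, 0.02], [-0.32, 0.46, -0.83], [0.45, -0.7, -0.56]]
0.1 -0.0187 [-7.78520886e-04  9.86436479e-01  1.64141554e-01 -1.28885409e-04]
```

View pics/top0.png

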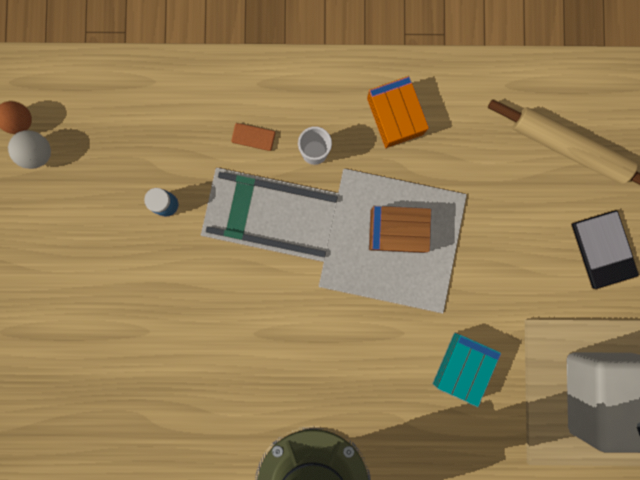

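View pics/side0.png

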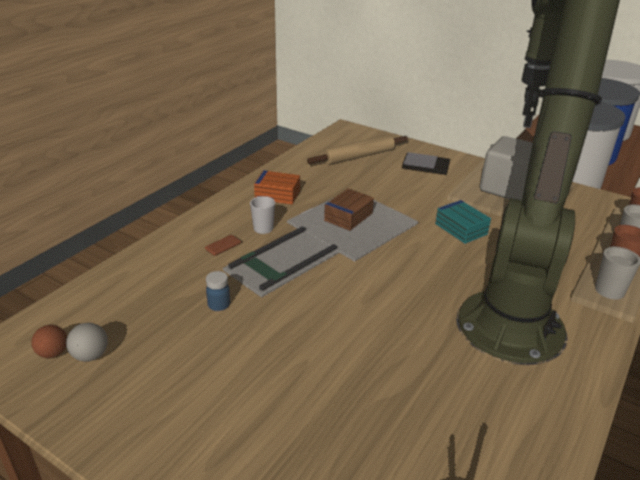

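The top view shows the crate at about (401,230) with its stripe on the left. The lane runs left, with rails from about (335,198) to (220,175) and (327,253) to (208,230). The cup is at (314,145), the jar at (160,202) and the kidney at (255,136). The orange and turquoise crates are look-alikes. Next I'll fit the poses.

```bash
cat > h.py <<'E'
import numpy as np,cv2
from station import ctrl,get_state,vision,ticket,models
C=vision.camera_info("top");K,R,t=C["mtx"],C["R"],C["t"];cc=-R.T@t
def ray(px,z):
    px=np.atleast_2d(px).astype(float)
    d=np.c_[(px-[K[0,2],K[1,2]])/[K[0,0],K[1,1]],np.ones(len(px))]@R
    return (cc+d*((z-cc[2])/d[:,2])[:,None])[:,:2]
def world(d):
    v,u=np.mgrid[:480,:640]
    P=np.stack([(u-K[0,2])/K[0,0]*d,(v-K[1,2])/K[1,1]*d,d],-1)
    return (P-t)@R
def crate(near=None,zr=(0.052,0.075)):
    "lid pose from top view: centre xy, yaw (stripe end forward)"
    p,d=vision.grab_frame("top");W=world(d);hsv=cv2.cvtColor(p,cv2.COLOR_BGR2HSV)
    m=(W[...,2]>zr[0])&(W[...,2]<zr[1])&(d>0)
    if near is not None: m&=np.hypot(W[...,0]-near[0],W[...,1]-near[1])<.1
    m=cv2.morphologyEx(m.astype(np.uint8),cv2.MORPH_OPEN,np.ones((5,5)))
    n,l,s,c=cv2.connectedComponentsWithStats(m)
    i=1+np.argmax(s[1:,4]);v,u=np.where(l==i)
    q=ray(np.c_[u,v],.063)
    (c0,sz,a)=cv2.minAreaRect((q*1000).astype(np.float32))
    a=np.radians(a)
    if sz[0]<sz[1]: a+=np.pi/2
    b=(hsv[v,u,0]>100)&(hsv[v,u,0]<130)&(hsv[v,u,1]>100)
    c0=np.array(c0)/1000
    if b.any() and (q[b].mean(0)-c0)@[np.cos(a),np.sin(a)]<0:a+=np.pi
    a=(a+np.pi)%(2*np.pi)-np.pi
    return c0,a,np.array(sz),np.median(W[v,u,2]),b.sum()
E
python3 - <<'E'
from h import *
p,d=vision.grab_frame("top");W=world(d)
near=ray([401,230],.063)[0]
c=crate(near);print("crate",c)
hsv=cv2.cvtColor(p,cv2.COLOR_BGR2HSV)
for n,(a,b) in {"L":((208,231),(327,253)),"R":((220,175),(340,198))}.items():
    rs=models.masks_of("top","rail_left" if n=="L" else "rail_right")
    for r in rs:
        v,u=np.where(r["mask"]);q=ray(np.c_[u,v],.02)
        (c0,sz,an)=cv2.minAreaRect((q*1000).astype(np.float32));print(n,r["p"],r["point"],np.round(c0,1),np.round(sz,1),an,np.median(W[v,u,2]))
# board outline by colour
m=((hsv[...,1]<45)&(abs(W[...,2]-.008)<.006)).astype(np.uint8)
m[:160]=0;m[315:]=0;m[:,:195]=0;m[:,475:]=0
cv2.imwrite("pics/m.png",np.hstack([cv2.resize(p[150:320,190:480],None,fx=2.6,fy=2.6)]))
lane=models.masks_of("top","lane");
for r in lane: print("lane",r["p"],r["point"],r["mask"].sum())
E
```

```text
crate (array([ 0.53691364, -0.17813155]), np.float64(1.5306252049121412), array([120.3385849 ,  90.62466431]), np.float64(0.06344746024381229), np.int64(241))
R 0.63 [278.9, 184.7] [628.4  79. ] [258.7  16.2] 78.15335083007812 0.01999616125707595
lane 0.91 [346.0, 225.3] 21352
```

View pics/m.png

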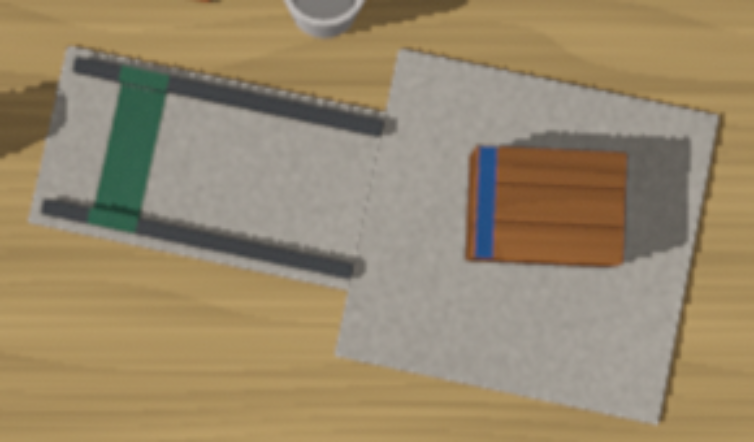

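The crop gives the board corners: apron at (720,115), (660,420), (337,355) and (400,48), and lane end at (70,45) and (30,222). I'll fit the lane frame rigidly from these and cross-check it against the rail pixels.

Run:
```python
from h import *
near=ray([401,230],.063)[0]
c=np.array([(720,115),(660,420),(337,355),(400,48),(70,45),(30,222)])/2.6-.3+[190,150]
L=np.array([(-270,-130),(-270,130),(0,130),(0,-130),(270,-75),(270,75)])/1000
X=ray(c,.008)
A=X-X.mean(0);B=L-L.mean(0)
th=np.arctan2((B[:,0]*A[:,1]-B[:,1]*A[:,0]).sum(),(A*B).sum())
Rm=lambda a:np.array([[np.cos(a),-np.sin(a)],[np.sin(a),np.cos(a)]])
o=X.mean(0)-Rm(th)@L.mean(0)
print("corners:",o,th,((X-o)@Rm(th)-L).round(4).tolist())
p,d=vision.grab_frame("top");W=world(d)
g=p.max(2);u_v=np.stack(np.meshgrid(np.arange(640),np.arange(480)),-1).reshape(-1,2)
q=((ray(u_v,.02)-o)@Rm(th)).reshape(480,640,2)
hsv=cv2.cvtColor(p,cv2.COLOR_BGR2HSV)
dark=(W[...,2]>.015)&(W[...,2]<.026)&(g<110)
ps=[]
for s in(1,-1):
    m=dark&(q[...,0]>.01)&(q[...,0]<.25)&(abs(q[...,1]-s*.06)<.02)
    # midline per x bin
    xs,ys=q[m].T;k=np.polyfit(xs,ys,1);ps.append(k)
    (c0,sz,a)=cv2.minAreaRect((q[m]*1000).astype(np.float32));print(s,m.sum(),k,np.round(c0,1),np.round(sz,1),a,xs.min(),xs.max())
k=(ps[0]+ps[1])/2
gm=(hsv[...,0]>60)&(hsv[...,0]<95)&(hsv[...,1]>80)
q8=((ray(u_v,.008)-o)@Rm(th)).reshape(480,640,2)
m=gm&(abs(q8[...,1])<.045)&(q8[...,0]>.1)&(q8[...,0]<.27)
print("green x",np.percentile(q8[m][:,0],[1,50,99]))
th2=th+np.arctan(k[0]);o2=o+Rm(th)@[0,k[1]]+Rm(th2)@[q8[m][:,0].mean()-.2,0]
print("lane",o2.tolist(),th2)
r=crate(near);print("crate lane",((r[0]-o2)@Rm(th2)).round(4),np.degrees(r[1]-th2))
for n,px in {"cup":(314,145),"jar":(160,202)}.items(): print(n,((ray(px,.08)-o2)@Rm(th2)).round(3))
open("h.py","a").write(f'''
Rm=lambda a:np.array([[np.cos(a),-np.sin(a)],[np.sin(a),np.cos(a)]])
O=np.array({o2.tolist()});TH={th2}
def crl(x,y,near): pass
''')
```

```text
corners: [ 0.54463034 -0.03885503] 1.372168042622012 [[0.0001, 0.0014], [0.0006, -0.002], [-0.0001, 0.0002], [0.0006, 0.0008], [-0.0009, -0.0005], [-0.0002, 0.0001]]
1 733 [-0.0038211   0.06071045] [129.9  57.7] [ 19.4 239.7] 89.78252410888672 0.010031301936932748 0.2497205807480575
-1 745 [-0.00436933 -0.05875964] [130.1 -59.2] [ 15.  239.8] 89.69290161132812 0.010229086144264458 0.2499928942836382
green x [0.1842433  0.20169712 0.21928092]
lane [0.5440278485065978, -0.03694160471275609] 1.3680728473017456
crate lane [-0.1396 -0.0215] 9.325488784629318
cup [[ 0.069 -0.149]]
jar [[0.348 0.03 ]]
```

```bash
cat >> h.py <<'E'
O=O+Rm(TH)@[0,-.0005]   # visible rail flank bias
def w(x,y): return O+Rm(TH)@[x,y]
def quat(da=0,flip=0):
    f=(TH-np.pi/2+da)/2+ np.pi/4*0 + (np.pi/2 if flip else 0)+np.pi/4
    # tool x at 2f ; tool y at 2f-90deg must be along lane y (mod 180)
    f=(TH+da)/2+(np.pi/2 if flip else 0)
    return [0,np.cos(f),np.sin(f),0]
def P(x,y,z): return [*w(x,y),z]
def cl(near=(-.14,-.02)):
    r=crate(w(*near));c=(r[0]-O)@Rm(TH);a=(np.degrees(r[1]-TH)+180)%360-180
    print("crate lane mm",(c*1000).round(1),"yaw",round(a,2),r[2].round(1),round(r[3],4),r[4],"t",get_state()["time"]);return c,a
E
python3 - <<'E'
from h import *
for f in(0,1):
    for p in((-.147,-.11,.2),(-.147,-.11,.032),(-.23,0,.032),(.07,0,.032)):
        q=ctrl.ik(P(*p),quat(flip=f));print(f,p,P(*p),None if q is None else np.round(q,2))
E
```

```text
0 (-0.147, -0.11, 0.2) [np.float64(0.6226683614110409), np.float64(-0.20317914478757226), 0.2] [ 0.62  0.62 -0.61  1.46  0.37  1.17 -0.24]
0 (-0.147, -0.11, 0.032) [np.float64(0.6226683614110409), np.float64(-0.20317914478757226), 0.032] [ 0.55  0.78 -0.48  1.63  0.46  0.84 -0.32]
0 (-0.23, 0, 0.032) [np.float64(0.49820991960016836), np.float64(-0.2623323041453755), 0.032] [ 0.72  0.67 -0.44  1.89  0.44  0.67 -0.19]
0 (0.07, 0, 0.032) [np.float64(0.5586112541771981), np.float64(0.031524257430699754), 0.032] [ 0.24  0.69 -0.54  1.9   0.54  0.7  -0.82]
1 (-0.147, -0.11, 0.2) [np.float64(0.6226683614110409), np.float64(-0.20317914478757226), 0.2] [-0.27  0.83  1.15  1.47 -0.76  1.34 -2.41]
1 (-0.147, -0.11, 0.032) [np.float64(0.6226683614110409), np.float64(-0.20317914478757226), 0.032] [ 0.13  0.76  0.26  1.64 -0.26  0.77 -2.84]
1 (-0.23, 0, 0.032) [np.float64(0.49820991960016836), np.float64(-0.2623323041453755), 0.032] [ 0.29  0.66  0.24  1.9  -0.26  0.61 -2.65]
1 (0.07, 0, 0.032) [np.float64(0.5586112541771981), np.float64(0.031524257430699754), 0.032] [ 0.57  0.96 -1.23  1.9   1.04  1.11  1.85]
```

```bash
cat >> h.py <<'E'
HOME=[1.347, 0.507, -0.238, 1.5, 0.126, 1.149, -0.155]
def away(): ctrl.set_joints(HOME)
E
python3 - <<'E'
from h import *
p=get_state()["tcp_pos"]
ctrl.close_gripper(20)
ctrl.movel([p[0],p[1],.3],max_speed=.2)
ctrl.movep(P(-.147,-.115,.2),quat())
ctrl.movel(P(-.147,-.115,.032),max_speed=.2)
print("t",get_state()["time"],get_state()["contact_force"].round(1) if hasattr(get_state()["contact_force"],"round") else get_state()["contact_force"])
ctrl.movel(P(-.147,-.090,.032),max_speed=.1)
ctrl.movel(P(-.147,-.068,.032),max_speed=.04)
s=get_state();print(s["contact_force"],s["tcp_pos"])
pic,d=vision.grab_frame("top");cv2.imwrite("pics/a1.png",pic)
ctrl.movel(P(-.147,-.10,.032),max_speed=.1)
ctrl.movel(P(-.147,-.11,.2),max_speed=.25)
ctrl.movep(P(-.36,-.11,.2),quat())
pic,d=vision.grab_frame("top");cv2.imwrite("pics/a2.png",pic)
cl()
E
```

```text
t 4.7917 [ 0.2 -0.3  1. ]
[ 0.24929878 -0.97968351  0.71354918] [ 0.58113063 -0.19476836  0.03201824]
crate lane mm [-138.2   -6.6] yaw 7.42 [120.7  90.4] 0.0634 242 t 8.1917
```

View pics/a2.png

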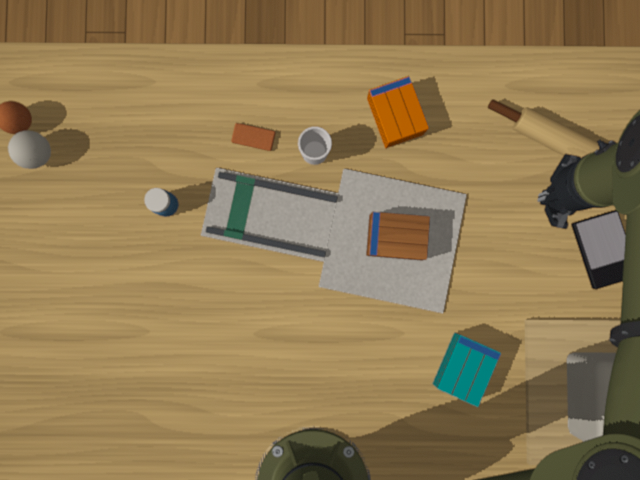

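The view is clear of the arm. The crate is now at y = -6.6 mm with +7.4° of yaw. A second side push near its rear corner should remove the rest.

Run:
```python
from h import *
x=-.180
ctrl.movep(P(x,-.105,.2),quat())
ctrl.movel(P(x,-.105,.032),max_speed=.25)
ctrl.movel(P(x,-.080,.032),max_speed=.1)
ctrl.movel(P(x,-.0585,.032),max_speed=.04)
ctrl.movel(P(x,-.10,.032),max_speed=.1)
ctrl.movel(P(x,-.11,.2),max_speed=.25)
ctrl.movep(P(-.36,-.06,.2),quat())
cl()
```

```text
crate lane mm [-134.8    2.4] yaw 2.03 [120.8  90.6] 0.0633 241 t 13.0667
```

Run:
```python
from h import *
y=.005
ctrl.movep(P(-.24,y,.15),quat())
ctrl.movel(P(-.24,y,.032),max_speed=.25)
ctrl.movel(P(-.145,y,.032),max_speed=.05)
s=get_state();print(np.round(s["contact_force"],1))
ctrl.movel(P(-.18,y,.032),max_speed=.1)
ctrl.movel(P(-.25,y,.15),max_speed=.3)
ctrl.movep(P(-.36,-.0,.2),quat())
cl((-.08,0))
```

```text
[-0.9 -3.1 -1.2]
crate lane mm [-75.3   0.1] yaw -0.36 [120.1  90.7] 0.0633 234 t 18.0833
```

Run:
```python
from h import *
y=.000
ctrl.movep(P(-.19,y,.15),quat())
ctrl.movel(P(-.19,y,.032),max_speed=.25)
ctrl.movel(P(-.155,y,.032),max_speed=.1)
ctrl.movel(P(-.045,y,.032),max_speed=.05)
ctrl.movel(P(-.09,y,.032),max_speed=.1)
ctrl.movel(P(-.15,y,.15),max_speed=.3)
ctrl.movep(P(-.36,-.0,.2),quat())
cl((.02,0))
```

```text
crate lane mm [23.1  0.8] yaw 0.09 [119.7  90.6] 0.0633 243 t 24.4083
```

Run:
```python
from h import *
y=.001
ctrl.movep(P(-.09,y,.15),quat())
ctrl.movel(P(-.09,y,.032),max_speed=.25)
ctrl.movel(P(-.05,y,.032),max_speed=.1)
ctrl.movel(P(.072,y,.032),max_speed=.05)
ctrl.movel(P(.03,y,.032),max_speed=.1)
ctrl.movel(P(-.04,y,.15),max_speed=.3)
ctrl.movep(P(-.36,-.0,.2),quat())
cl((.14,0))
pic,d=vision.grab_frame("top");cv2.imwrite("pics/f.png",pic)
```

```text
crate lane mm [138.5   0.8] yaw -0.12 [120.2  90.6] 0.0632 243 t 31.7
```

View pics/f.png

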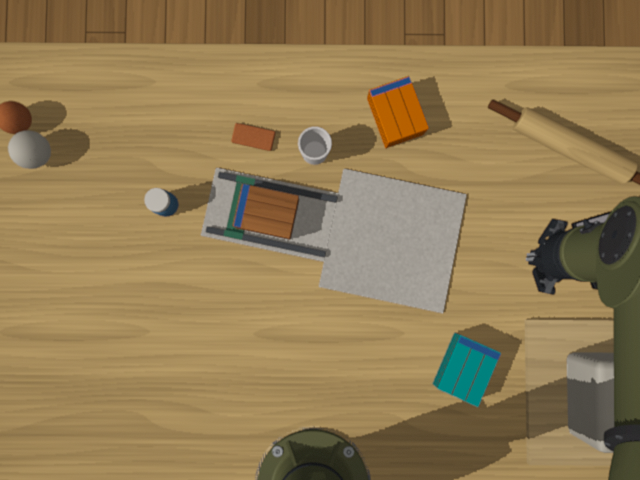

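The crate's front, with the stripe at about (242,206), stands over the green band at lane x of about 198 mm. It is centred between the rails, the hand is clear, and the bystanders haven't moved.

```bash
python3 -c "
from station import ticket;print(ticket.close_job())"
```

```text
the job is handed in; nothing more can be done
None
```

The crate stands in the lane with its front end over the green band (lane x about 198 mm), within 1 mm of centre and straight to about 0.1°; the hand is clear, the cup, jar and clay rib are where they were, I saw no rail contact at any check between pushes, and the job was handed in at about 32 s.

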